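# Turn over the status tag of the broken tensile bar

### The arm

A 7-joint arm with a two-finger parallel gripper is mounted at the origin on the work surface. World frame = base frame: x ahead of the robot, y to its left, z up, the work surface at z = 0. Lengths are in m, angles in rad, forces in N, time in s.
With the tool pointing down it reaches from about 0.425 to 0.925 m from the base axis. Payload 6.8 kg.
Tool frame: the origin (TCP) lies midway between the tips of the shut fingers; the grasp point (between the pads) lies 19 mm behind it; z points along the fingers, y is the direction in which the jaws open and shut (so a half turn about z gives the same grasp; the last joint's range is limited). The gripper opens to 85 mm and grips with 20 to 120 N. Pads are 22 mm wide; open, the fingers measure 114 mm over their backs; the gripper's body (76 mm by 85 mm) begins 54 mm behind the grasp point. The pads swing forward as they close: fully open they stand 13 mm farther back than shut.
Start: joints at [-1.383, 0.477, 0.022, 1.555, -0.011, 1.109, -0.083], TCP at [0.197, 0.646, 0.231] pointing down, gripper open.
Joint ranges: [-2.96, 2.96], [-0.34, 2.1], [-1.41, 1.46], [0.24, 2.44], [-1.37, 4.51], [0.17, 1.92], [-2.96, 2.96]. Speed limits (rad/s): [2.39, 2.39, 3.14, 3.14, 3.14, 3.14, 3.14].

### API

Orientations are given as a unit quaternion [w, x, y, z].
In Python, from station import bot gives the robot as it stands. The module is installed in compiled form; this text tells all that it offers.
- The arm moves only by the tool play_rows, never from a script. Its argument "motion" is a list of rows, each a list of 2 entries, a list of its own where there are three numbers: the shift along the tool's x, y, z as a fraction of full scale, then the turn, a rotation vector about the tool's x, y, z as a fraction of full scale. In form: [[[tx, ty, tz], [rx, ry, rz]], ...]. A call has 1 to 8 rows; each row is the pose to reach, as a shift and turn from the pose measured when the call began, along the tool's axes at that moment, turning the shorter way round; what a row does not reach only later rows make up. Full scale, the value 1, is 400 mm for a shift and 360 degrees for a turn. A row lasts 1/10 s, in which the tool goes at most 50 mm and 8.59 degrees, less where a joint would pass 70% of its speed; a pose out of reach is approached as far as the arm can. A call with a number of a shift or a turn outside -1 to 1 is refused whole. A call with a gripper value outside its range is refused whole. "fingers" is the finger opening in mm, from 0 to 85.4, set as the call begins (left out, the last holds). The fingers move at their own pace and stop on an object; "grip_force" is the grip in N (left out, the last holds). Time passes only in rows, so rows that repeat a pose let the fingers close. It gives the time, the measured TCP pose, the force and the opening at its end, in the units of the state.
- bot.get_obs(): the state, without advancing time (a new reading comes with each control period).
- bot.read_camera(name): name is "side" or "top"; returns a dict with "pixels" (480x640x3 uint8, red, green, blue), "range_z" (480x640 float32, m along the optical axis (not along the pixel's ray), 0 where there is no reading), "fovy" (degrees; the focal length in pixels is half the picture's height over the tangent of half this angle, whatever the lens; pixels are square), "cx", "cy" (the principal point, pixels), "k1" (the pictures are not rectified: a ray, as slopes to the right and down, at radius r is drawn at 1 + k1 r^2 times it, then the intrinsics apply), "pose" (4x4, takes a point from camera to world coordinates). Camera axes: x right, y down, z forward; pixel columns grow to the right and rows downward; lengths in m; the calibration is good to about 2 mm. A picture is of the moment at which its call begins.
- bot.hand_in(): hands the job in, once; it reports no verdict.
The state is a dict: "t": time; "q": joint angles; "joint_vel": joint speeds; "joint_torque": joint torques, N m; "eef_pos": TCP position; "tool_rot": TCP orientation; "contact_force": force on the tool from outside, world axes, zero at the start; "torque": the same for the moment, N m; "gripper_width": opening from 0.0 (shut) to 1.0 (fully open).
Only numpy, scipy, OpenCV 4.12 (cv2) and the standard library are available. Lean on these libraries where they do the work, as an engineer would, in place of code of your own. Each camera call takes 0.05 s, during which the arm holds its last target.

### The job

One of the three tensile bars in the specimen rack has been tested and lies in two halves. Mark it as tested: with a fingertip, gently lift the free edge of the hinged tag in front of that bay, turn the tag over its pivot and push it down until it lies flat with its disc face up. Do not pinch or lift anything, and leave the other two tags, the bars and the things beside the rack as they are.

Things in the scene. Friction and masses are not known exactly. Their poses are not given: they have to be found in the camera images.
- tag1_hinge (a point): pivot of the left (+y side of the rack) bay's tag: middle of its 44 mm width on the rod's axis, fixed to the rack, 78 mm above the bench. Its axes are the rack's: x horizontally across the rack from the tags to its back, y along the rod, z up. The tag swings in this x-z plane.
- tag1 (a joint): angle of the left (+y side of the rack) bay's tag, rad: 0 = lying level out in front of the rack (-x of its hinge point) with its dash face up, pi/2 = upright, pi = lying level on the other side (+x), on the rubber strip, with its disc face up (hard stops at 0 and pi). The hinge is stiff (about 0.03 N m of friction): the tag stays at any angle where it is left, about 1 N at the free edge turns it.
- tag1_edge (a point): middle of the free edge of the left (+y side of the rack) tag, 56 mm from the pivot; moves with the tag. Tag: bare metal plate 44 wide, 3 thick, its faces 1.5 mm either side of the line from pivot to this point; a black dash on one face, a black disc (28 mm) on the other. Lying in front, the tag sticks out over open air: clear down to the bench outward from 16 mm in front of the pivot.
- bay1 (a point): centre of the floor of the left (+y side of the rack) bay, straight behind (+x of) its tag, 138 mm behind the pivot line and 66 mm above the bench. Bays are 80 mm apart and 152 mm long (from 64 to 216 mm behind the pivot line), parted by ribs 9 mm high.
- tag2_hinge (a point): pivot of the middle bay's tag: middle of its 44 mm width on the rod's axis, fixed to the rack, 78 mm above the bench. Its axes are the rack's: x horizontally across the rack from the tags to its back, y along the rod, z up. The tag swings in this x-z plane.
- tag2 (a joint): angle of the middle bay's tag, rad: 0 = lying level out in front of the rack (-x of its hinge point) with its dash face up, pi/2 = upright, pi = lying level on the other side (+x), on the rubber strip, with its disc face up (hard stops at 0 and pi). The hinge is stiff (about 0.03 N m of friction): the tag stays at any angle where it is left, about 1 N at the free edge turns it.
- tag2_edge (a point): middle of the free edge of the middle tag, 56 mm from the pivot; moves with the tag. Tag: bare metal plate 44 wide, 3 thick, its faces 1.5 mm either side of the line from pivot to this point; a black dash on one face, a black disc (28 mm) on the other. Lying in front, the tag sticks out over open air: clear down to the bench outward from 16 mm in front of the pivot.
- bay2 (a point): centre of the floor of the middle bay, straight behind (+x of) its tag, 138 mm behind the pivot line and 66 mm above the bench. Bays are 80 mm apart and 152 mm long (from 64 to 216 mm behind the pivot line), parted by ribs 9 mm high.
- tag3_hinge (a point): pivot of the right (-y side of the rack) bay's tag: middle of its 44 mm width on the rod's axis, fixed to the rack, 78 mm above the bench. Its axes are the rack's: x horizontally across the rack from the tags to its back, y along the rod, z up. The tag swings in this x-z plane.
- tag3 (a joint): angle of the right (-y side of the rack) bay's tag, rad: 0 = lying level out in front of the rack (-x of its hinge point) with its dash face up, pi/2 = upright, pi = lying level on the other side (+x), on the rubber strip, with its disc face up (hard stops at 0 and pi). The hinge is stiff (about 0.03 N m of friction): the tag stays at any angle where it is left, about 1 N at the free edge turns it.
- tag3_edge (a point): middle of the free edge of the right (-y side of the rack) tag, 56 mm from the pivot; moves with the tag. Tag: bare metal plate 44 wide, 3 thick, its faces 1.5 mm either side of the line from pivot to this point; a black dash on one face, a black disc (28 mm) on the other. Lying in front, the tag sticks out over open air: clear down to the bench outward from 16 mm in front of the pivot.
- bay3 (a point): centre of the floor of the right (-y side of the rack) bay, straight behind (+x of) its tag, 138 mm behind the pivot line and 66 mm above the bench. Bays are 80 mm apart and 152 mm long (from 64 to 216 mm behind the pivot line), parted by ribs 9 mm high.
- rack: specimen rack of grey painted sheet metal, fixed, 256 wide (y), 236 deep (from 16 mm in front of the pivot line to 220 mm behind), deck 66 mm and cheeks 78 mm high. Three bays side by side; a steel rod along its front edge carries one hinged tag per bay, on lugs that rise to 89 mm above the bench at most. Origin on the bench under the middle of the rod; x to its back, z up.
- half_near_c (a point): middle of the half of the broken white plastic tensile bar that lies nearer the tags: 58 long, 19 wide at the grip end, 6 at the torn end, 4 thick, loose on its bay's floor
- half_far_c (a point): middle of the other half of the same broken bar, same size, in the same bay behind the first, askew, with a gap of about 20 between the torn ends; loose
- bar_a: an unbroken white plastic tensile bar lying in a bay: 115 long (along its x), 19 wide at the ends, 6 in the middle, 4 thick; origin under its centre; loose
- bar_b: an unbroken white plastic tensile bar lying in a bay: 115 long (along its x), 19 wide at the ends, 6 in the middle, 4 thick; origin under its centre; loose
- weight_c (a point): half-way up a steel knob weight, 40 diameter, 66 high, standing loose on the bench beside the rack
- durometer_c (a point): half-way up a hand-held hardness gauge standing loose on the bench beside the rack: round foot 48 diameter, upright round dial 56 diameter, 98 high overall

How it is judged:
By the outcome, as a careful person would: the job done as asked, in the order asked, and still so for the second after the job is handed in, with the robot touching nothing.
It also fails if it takes over 42 s, if anything falls off the work surface, if the arm or the gripper's body presses on something with over 40 N, if the wrist force passes 120 N, or if a joint passes its speed limit or range.

## Working session

There is one attempt and no reset: what is moved stays moved. The work goes in short steps, Python scripts to look and compute and a tool call to move; the robot and the scene stay as the last step left them, time stands still between calls to the robot, and variables do not carry over. Pictures are saved under pics/ and viewed, and the job is handed in when it is done.

Besides the shell and the picture viewer there is one more tool, called by a JSON object that holds its "api" and its "payload". play_rows: Moves the arm, as the interface text tells. Shift numbers are shares of 400 mm and turn numbers shares of 360 degrees, none past 1 either way. Its arguments: {"type":"object","properties":{"motion":{"type":"array"},"fingers":{"type":"number"},"grip_force":{"type":"number"}},"required":["motion"]}

```bash
mkdir -p pics; cat > h.py <<'E'
import numpy as np,cv2
from station import bot
def snap(n,f):
    c=bot.read_camera(n); cv2.imwrite(f'pics/{f}.png',c['pixels'][:,:,::-1]); np.savez(f'{f}.npz',**c); return c
def load(f): return dict(np.load(f'{f}.npz'))
def K(c):
    f=240/np.tan(np.radians(float(c['fovy']))/2); return f
def ray(c,u,v):
    f=K(c); x=(u-c['cx'])/f; y=(v-c['cy'])/f; a,b=x,y
    for _ in range(20):
        s=1+c['k1']*(a*a+b*b); a,b=x/s,y/s
    return np.array([a,b,1.0])
def pt(c,u,v):
    z=np.median(c['range_z'][int(v)-1:int(v)+2,int(u)-1:int(u)+2]); p=ray(c,u,v)*z
    return (c['pose']@np.r_[p,1])[:3]
def ptz(c,u,v,z):
    d=c['pose'][:3,:3]@ray(c,u,v); o=c['pose'][:3,3]; return o+d*(z-o[2])/d[2]
E
python3 - <<'E'
from h import *
for n in('top','side'):
    c=snap(n,n+'0'); print(n,c['fovy'],c['k1'],c['pose'].round(3).tolist())
o=bot.get_obs(); print(o)
E
```

```text
top 49.252592124399904 0.015223629204684659 [[0.025, -0.993, 0.119, 0.526], [-0.999, -0.028, -0.021, 0.082], [0.024, -0.118, -0.993, 1.008], [0.0, 0.0, 0.0, 1.0]]
side 57.3395219640397 -0.036711734799066004 [[-0.975, -0.107, 0.194, 0.485], [-0.222, 0.45, -0.865, 0.733], [0.006, -0.887, -0.462, 0.434], [0.0, 0.0, 0.0, 1.0]]
{'t': 0.1, 'q': array([-1.38308697,  0.47772837,  0.02236048,  1.55635689, -0.01152057,
        1.10926325, -0.08312414]), 'joint_vel': array([ 0.00202704, -0.00149637, -0.00060253, -0.0047537 ,  0.00101581,
       -0.00113779, -0.00011981]), 'joint_torque': array([ 4.19596981e-03, -5.97764325e+01,  1.61360085e+00, -2.81958461e+01,
        1.28580045e-02,  4.95609143e-03,  6.88045503e-06]), 'eef_pos': array([0.19663358, 0.64517455, 0.23041411]), 'tool_rot': array([-6.61240624e-05,  1.47380389e-01,  9.89079551e-01, -8.11120850e-04]), 'contact_force': array([ 0.52846846,  0.03362764, -0.2541787 ]), 'torque': array([ 0.01979306,  0.04672194, -0.01534977]), 'gripper_width': 0.9988933133421478}
```

View pics/top0.png

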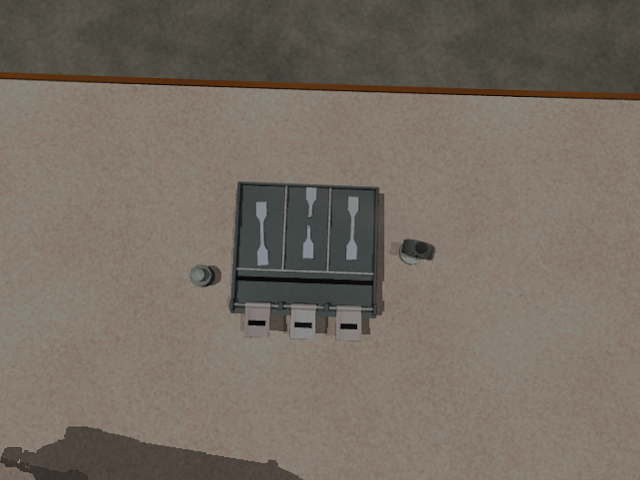

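View pics/side0.png

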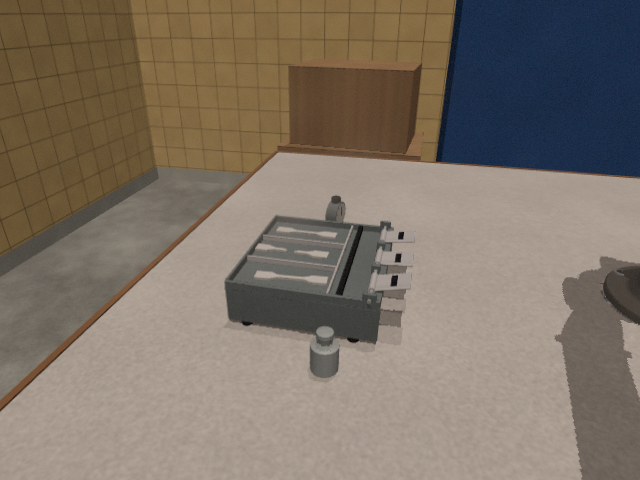

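The top view shows whole bars in the left bay (262,233) and the right bay (352,230). The middle bay holds two halves, at (311,202) and (308,242), so the target is tag 2 at about (303,322). Next I'll look closer.

```bash
python3 - <<'E'
from h import *
c=load('top0'); im=c['pixels'][170:350,220:400,::-1]
cv2.imwrite('pics/crop0.png',cv2.resize(im,(720,720)[:2],interpolation=cv2.INTER_CUBIC)[:, :][120:720] if 0 else cv2.resize(c['pixels'][290:350,225:385,::-1],None,fx=5,fy=5,interpolation=cv2.INTER_CUBIC))
E
```

```text
(no output)
```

View pics/crop0.png

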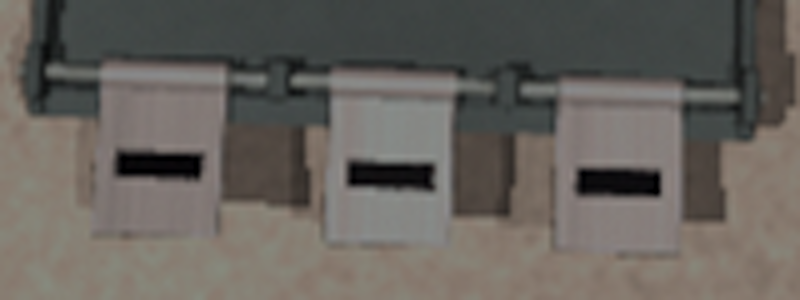

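The crop shows all three tags lying in front, dash up. Dash centres are at crop (159,165), (391,175) and (619,182). Tag 2's free edge runs from (325,241) to (450,245).

```bash
python3 - <<'E'
from h import *
c=load('top0')
P=lambda u,v,z=.0795: ptz(c,225+(u+.5)/5-.5,290+(v+.5)/5-.5,z)
d=[P(159,165),P(391,175),P(619,182)]; print(np.round(d,4).tolist())
y=d[0]-d[2]; print(np.linalg.norm(y)); 
e=[P(95,234),P(218,236),P(325,241),P(450,245),P(553,249),P(680,253)]
print(np.round(e,4).tolist())
em=[(e[0]+e[1])/2,(e[2]+e[3])/2,(e[4]+e[5])/2]; print(np.round(em,4).tolist())
ye=em[0]-em[2]; print(np.linalg.norm(ye))
yy=(y+ye); yy/=np.linalg.norm(yy); print('yaxis',yy,'yaw',np.degrees(np.arctan2(-yy[0],yy[1])))
rod=[P(45,72),P(745,95)]; print(np.round(rod,4).tolist()); r=rod[0]-rod[1]; print('rodyaw',np.degrees(np.arctan2(-r[0],r[1])))
x=np.array([yy[1],-yy[0],0]); print('hinge2', em[1]+.056*x, 'rod mid',(rod[0]+rod[1])/2)
# depth check
for u,v in((391,205),(159,205),(619,215)):
  print(pt(c,225+u/5,290+v/5))
# side cam check: dash centre
s=load('side0'); print('side',ptz(s,397,259,.0795),pt(s,397,259))
o=bot.get_obs()
from scipy.spatial.transform import Rotation as R
q=o['tool_rot']; print(R.from_quat(np.r_[q[1:],q[0]]).as_matrix().round(3))
E
```

```text
[[0.489, 0.1714, 0.0795], [0.4874, 0.0903, 0.0795], [0.4869, 0.0104, 0.0795]]
0.16105848022240526
[[0.4647, 0.1927, 0.0795], [0.465, 0.15, 0.0795], [0.4642, 0.1127, 0.0795], [0.4638, 0.0691, 0.0795], [0.4633, 0.033, 0.0795], [0.4629, -0.0114, 0.0795]]
[[0.4649, 0.1713, 0.0795], [0.464, 0.0909, 0.0795], [0.4631, 0.0108, 0.0795]]
0.16051793908101272
yaxis [0.01187378 0.9999295  0.        ] yaw -0.6803332355094951
[[0.5202, 0.2125, 0.0795], [0.5183, -0.0335, 0.0795]]
rodyaw -0.4539574781501409
hinge2 [0.5199698  0.09019771 0.0795    ] rod mid [0.51922498 0.08951158 0.0795    ]
[0.47656222 0.08929198 0.08260938]
[0.4750815  0.16918824 0.08966209]
[0.47510622 0.00983545 0.08431888]
side [0.48719871 0.08756415 0.0795    ] [0.48717681 0.09393114 0.08300264]
[[-0.957  0.292 -0.   ]
 [ 0.292  0.957 -0.002]
 [-0.    -0.002 -1.   ]]
```

```bash
cat >> h.py <<'E'
from scipy.spatial.transform import Rotation as R
H=np.array([.5195,.0903,.078]); yr=np.array([.0105,.99994,0]); yr/=np.linalg.norm(yr); xr=np.array([yr[1],-yr[0],0]); zr=np.array([0,0,1.])
def ori(a):
    a=np.radians(a); z=np.sin(a)*xr-np.cos(a)*zr; return np.c_[np.cross(yr,z),yr,z]
def rk(p): d=np.asarray(p)-H; return np.array([d@xr,d@yr,d@zr])*1000   # mm in hinge frame
def world(r): return H+np.c_[xr,yr,zr]@(np.asarray(r)/1000)
def state():
    o=bot.get_obs(); q=o['tool_rot']; return o,R.from_quat(np.r_[q[1:],q[0]]).as_matrix()
def plan(rows):  # rows: (mm in hinge frame of TCP, tilt)
    o,M=state(); out=[]
    print('t',o['t'],'tcp rack',rk(o['eef_pos']).round(1),'tilt',np.degrees(np.arctan2(M[:,2]@xr,-M[:,2][2])).round(1),'q',o['q'].round(2),'F',o['contact_force'].round(2),'w',round(o['gripper_width'],3))
    for r,a in rows:
        s=M.T@(world(r)-o['eef_pos'])/.4; t=R.from_matrix(M.T@ori(a)).as_rotvec()/(2*np.pi)
        out.append([s.round(4).tolist(),t.round(4).tolist()])
    for x in out: print(x)
E
python3 - <<'E'
from h import *
plan([((-90,300,140),15),((-110,20,140),35)])
E
```

```text
t 0.1 tcp rack [-328.7  551.5  152.4] tilt -0.0 q [-1.38  0.48  0.02  1.56 -0.01  1.11 -0.08] F [ 0.53  0.03 -0.25] w 0.999
[[-0.7495, -0.4352, 0.0318], [-0.0062, -0.0414, -0.0451]]
[[-0.8986, -1.121, 0.033], [-0.0141, -0.0966, -0.0439]]
```

{"api": "play_rows", "payload": {"motion": [[[-0.75, -0.435, 0.03], [-0.006, -0.041, -0.045]], [[-0.75, -0.435, 0.03], [-0.006, -0.041, -0.045]], [[-0.75, -0.435, 0.03], [-0.006, -0.041, -0.045]], [[-0.75, -0.435, 0.03], [-0.006, -0.041, -0.045]], [[-0.75, -0.435, 0.03], [-0.006, -0.041, -0.045]], [[-0.75, -0.435, 0.03], [-0.006, -0.041, -0.045]], [[-0.75, -0.435, 0.03], [-0.006, -0.041, -0.045]], [[-0.75, -0.435, 0.03], [-0.006, -0.041, -0.045]]], "fingers": 0, "grip_force": 20}}

```text
t: 0.9
eef_pos: [0.4379, 0.3835, 0.2185]
tool_rot: [0.13, 0.011, 0.991, -0.004]
contact_force: [-0.6, 0.9, 0.1]
gripper_width: 0.002
```

```bash
python3 - <<'E'
from h import *
plan([((-110,0,120),38)])
E
```

```text
t 0.9 tcp rack [-84.7 292.4 140.5] tilt 14.9 q [-1.08  0.26  0.16  1.95  0.24  0.81  0.46] F [-0.65  0.87  0.15] w 0.002
[[0.0663, -0.7314, 0.0387], [-0.0015, -0.0641, -0.0015]]
```

{"api": "play_rows", "payload": {"motion": [[[0.066, -0.731, 0.039], [-0.0015, -0.064, -0.0015]], [[0.066, -0.731, 0.039], [-0.0015, -0.064, -0.0015]], [[0.066, -0.731, 0.039], [-0.0015, -0.064, -0.0015]], [[0.066, -0.731, 0.039], [-0.0015, -0.064, -0.0015]], [[0.066, -0.731, 0.039], [-0.0015, -0.064, -0.0015]], [[0.066, -0.731, 0.039], [-0.0015, -0.064, -0.0015]], [[0.066, -0.731, 0.039], [-0.0015, -0.064, -0.0015]], [[0.066, -0.731, 0.039], [-0.0015, -0.064, -0.0015]]]}}

```text
t: 1.7
eef_pos: [0.4268, 0.1962, 0.2027]
tool_rot: [0.322, 0.002, 0.947, -0.009]
contact_force: [-0.2, -0.2, -0.7]
gripper_width: 0.0
```

```bash
python3 - <<'E'
from h import *
plan([((-110,0,30),38),((-110,0,-25),38)])
E
```

```text
t 1.7 tcp rack [-93.8 104.9 124.7] tilt 37.6 q [-0.48  0.03 -0.45  2.44  1.16  0.59 -0.33] F [-0.15 -0.24 -0.75] w 0.0
[[0.1789, -0.2588, 0.1659], [-0.0018, -0.0011, 0.0015]]
[[0.2628, -0.2568, 0.2748], [-0.0018, -0.0011, 0.0015]]
```

```bash
cat > kin.py <<'E'
import numpy as np, itertools
from scipy.spatial.transform import Rotation as R
from scipy.optimize import least_squares
def rot(ax,t): return R.from_rotvec(np.eye(3)[ax]*t).as_matrix()
def fk(q,p,s):
    yaw,d1,d3,a3,d5,a5,d7,a7,y7=p
    M=rot(2,yaw); x=np.array([0,0,d1.item() if hasattr(d1,'item') else d1])
    M=M@rot(2,s[0]*q[0])@rot(1,q[1])@rot(2,s[1]*q[2]); x=x+M@[a3,0,d3]
    M=M@rot(1,s[4]*q[3])
    M=M@rot(2,s[2]*q[4]); 
    x=x+M@[a5,0,d5] if s[5]>0 else x+(M@rot(2,-s[2]*q[4]))@[a5,0,d5]
    M=M@rot(1,s[4]*q[5])@rot(2,s[3]*q[6]); x=x+M@rot(2,-s[3]*q[6])@[a7,0,d7]
    return x,M@rot(2,y7)
E
python3 - <<'E'
from kin import *
Q=[[-1.38308697,.47772837,.02236048,1.55635689,-.01152057,1.10926325,-.08312414]]
D=[([.19663,.64517,.23041],[-6.6e-5,.14738,.98908,-.000811])]
from h import bot
# others rounded
Q+=[[-1.08,.26,.16,1.95,.24,.81,.46]]; D+=[([.4379,.3835,.2185],[.13,.011,.991,-.004])]
o=bot.get_obs(); Q+=[o['q']]; D+=[(o['eef_pos'],o['tool_rot'])]
Ms=[(np.array(p),R.from_quat(np.r_[t[1:],t[0]]).as_matrix()) for p,t in D]
best=[]
for s in itertools.product([1,-1],[1,-1],[1,-1],[1,-1],[1],[1,-1]):
  for y0 in(2.65,-.1):
   for y7 in(0,np.pi/2,np.pi,-np.pi/2):
    def f(p):
        r=[]
        for q,(x,M) in zip(Q,Ms):
            a,B=fk(q,p,s); r+=list(a-x)+list(.5*(B-M).ravel())
        return r
    z=least_squares(f,[y0,.3,.35,0.03,.35,0.03,.3,0.03,y7])
    best.append((z.cost,s,z.x.round(3).tolist()))
best.sort(key=lambda b:b[0])
for b in best[:4]: print(b)
E
```

```text
(np.float64(0.0007415883950244289), (-1, -1, -1, -1, 1, -1), [-0.056, 0.584, 0.511, -0.067, 0.524, 0.099, 0.513, -0.076, 1.518])
(np.float64(0.0007415883950244519), (-1, -1, -1, -1, 1, -1), [-0.056, 0.584, 0.511, -0.067, 0.524, 0.099, 0.513, -0.076, 1.518])
(np.float64(0.0007415883950247586), (-1, -1, -1, -1, 1, -1), [-0.056, 0.584, 0.511, -0.067, 0.524, 0.099, 0.513, -0.076, 1.518])
(np.float64(0.0007415883950269765), (-1, -1, -1, -1, 1, -1), [-0.056, 0.584, 0.511, -0.067, 0.524, 0.099, 0.513, -0.076, 1.518])
```

```bash
cat >> h.py <<'E'
import json
def log():
    o=bot.get_obs(); open('log.jsonl','a').write(json.dumps([list(map(float,o['q'])),list(map(float,o['eef_pos'])),list(map(float,o['tool_rot']))])+'\n')
E
python3 - <<'E'
from h import *
log(); plan([((-105,0,80),25)])
E
```

```text
t 1.7 tcp rack [-93.8 104.9 124.7] tilt 37.6 q [-0.48  0.03 -0.45  2.44  1.16  0.59 -0.33] F [-0.15 -0.24 -0.75] w 0.0
[[0.0928, -0.2607, 0.0744], [-0.002, 0.035, 0.0013]]
```

{"api": "play_rows", "payload": {"motion": [[[0.093, -0.261, 0.074], [-0.002, 0.035, 0.001]], [[0.093, -0.261, 0.074], [-0.002, 0.035, 0.001]], [[0.093, -0.261, 0.074], [-0.002, 0.035, 0.001]], [[0.093, -0.261, 0.074], [-0.002, 0.035, 0.001]], [[0.093, -0.261, 0.074], [-0.002, 0.035, 0.001]]]}}

```text
t: 2.2
eef_pos: [0.4162, 0.11, 0.1631]
tool_rot: [0.223, 0.003, 0.975, -0.011]
contact_force: [-0.8, -0.5, 0.2]
gripper_width: -0.005
```

```bash
python3 - <<'E'
from h import *
log(); plan([((-105,0,30),30)])
E
```

```text
t 2.2 tcp rack [-103.5   18.6   85.1] tilt 25.8 q [ 0.22  0.05 -0.83  2.43  0.82  0.43  0.25] F [-0.83 -0.53  0.25] w -0.005
[[0.0638, -0.0435, 0.1233], [-0.0029, -0.0116, 0.0016]]
```

{"api": "play_rows", "payload": {"motion": [[[0.064, -0.0435, 0.123], [-0.003, -0.012, 0.0015]], [[0.064, -0.0435, 0.123], [-0.003, -0.012, 0.0015]], [[0.064, -0.0435, 0.123], [-0.003, -0.012, 0.0015]], [[0.064, -0.0435, 0.123], [-0.003, -0.012, 0.0015]]]}}

```text
t: 2.6
eef_pos: [0.4478, 0.0967, 0.1166]
tool_rot: [0.241, 0.015, 0.97, -0.006]
contact_force: [-1.7, 1.1, -0.5]
gripper_width: 0.001
```

```bash
python3 - <<'E'
from h import *
log(); plan([((-100,0,-20),36)])
snap('side','side1');snap('top','top1')
E
```

```text
t 2.6 tcp rack [-71.7   5.6  38.6] tilt 27.9 q [ 0.69  0.52 -1.4   2.43  1.47  0.78 -0.26] F [-1.73  1.07 -0.48] w 0.001
[[0.1307, -0.0151, 0.0965], [-0.0023, -0.0225, -0.0026]]
```

View pics/side1.png

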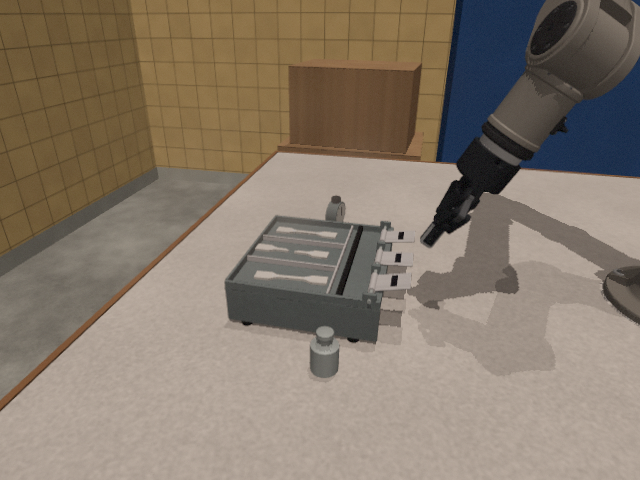

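The side view shows the closed fingers tilted, in front of the tags at about (430,240), and nothing has been touched. Joints 3 and 4 sit at their limits, so I'll fit a kinematic model to find reachable poses.

```bash
cat > kin.py <<'E'
import numpy as np, itertools, json
from scipy.spatial.transform import Rotation as R
from scipy.optimize import least_squares
def rot(ax,t): return R.from_rotvec(np.eye(3)[ax]*t).as_matrix()
# offsets: after j1:(a,b,d) after j2.. 
def fk(q,p,s=(-1,-1,-1,-1)):
    # p: yaw,y7, base d1, then a1,b1 ; b2 ; a3,b3,d3 ; b4; a5,b5,d5 ; b6; a7? d7
    yaw,y7,d1,a1,b1,a3,b3,d3,a5,b5,d5,a6,b6,d7=p
    M=rot(2,yaw)@rot(2,s[0]*q[0]); x=M@[a1,b1,d1]
    M=M@rot(1,q[1])@rot(2,s[1]*q[2]); x=x+M@[a3,b3,d3]
    M=M@rot(1,q[3]); 
    M=M@rot(2,s[2]*q[4]); x=x+M@[a5,b5,d5]
    M=M@rot(1,q[5]); x=x+M@[a6,b6,d7]
    return x,M@rot(2,s[3]*q[6]+y7)
def data():
    Q=[[-1.38308697,.47772837,.02236048,1.55635689,-.01152057,1.10926325,-.08312414]]
    D=[([.19663358,.64517455,.23041411],[-6.6e-5,.14738,.98908,-.000811])]
    for l in open('log.jsonl'):
        a=json.loads(l); Q.append(a[0]); D.append((a[1],a[2]))
    return Q,[(np.array(p),R.from_quat(np.r_[t[1:],t[0]]).as_matrix()) for p,t in D]
E
python3 - <<'E'
from kin import *
Q,Ms=data(); best=[]
for s in itertools.product([1,-1],repeat=4):
  for y7 in(1.5,0,3.1,-1.5):
   for yaw in (-.05,2.65):
    # orientation only first
    def f0(p): return np.ravel([fk(q,np.r_[p,np.zeros(12)],s)[1]-M for q,(x,M) in zip(Q,Ms)])
    z=least_squares(f0,[yaw,y7]); best.append((z.cost,s,z.x))
best.sort(key=lambda b:b[0])
for b in best[:3]: print(b)
E
```

```text
(np.float64(7.17779404439195e-13), (-1, -1, -1, -1), array([1.19696124e-07, 1.57079621e+00]))
(np.float64(7.177794048261753e-13), (-1, -1, -1, -1), array([1.19695819e-07, 1.57079621e+00]))
(np.float64(7.177794048339129e-13), (-1, -1, -1, -1), array([1.19696127e-07, 1.57079621e+00]))
```

```bash
cat >> kin.py <<'E'
def frames(q):
    F=[rot(2,-q[0])]; F.append(F[0]@rot(1,q[1])); F.append(F[1]@rot(2,-q[2])); F.append(F[2]@rot(1,q[3])); F.append(F[3]@rot(2,-q[4])); F.append(F[4]@rot(1,q[5])); F.append(F[5]@rot(2,-q[6]+np.pi/2)); return F
E
python3 - <<'E'
from kin import *
Q,Ms=data()
# cols per frame i: x,y,z (dedupe: y of F1==F0 , z of F2==F1, y F3=F2, z F4=F3, y F5=F4, z F6=F5)
names=[];idx=[]
for i in range(7):
    for k in range(3):
        if (i,k) in((1,1),(3,1),(5,1),(2,2),(4,2),(6,2)) : continue
        idx.append((i,k))
A=np.vstack([np.array([frames(q)[i][:,k] for i,k in idx]).T for q in Q]); b=np.concatenate([x for x,_ in Ms])
print(A.shape,np.linalg.matrix_rank(A))
# sparse search: core d's
core=[(0,2),(1,2),(3,2),(5,2)]
rest=[i for i in idx if i not in core]; res=[]
for n in range(0,4):
  for c in itertools.combinations(rest,n):
    J=[idx.index(i) for i in core+list(c)]
    s,_,_,_=np.linalg.lstsq(A[:,J],b,rcond=None); e=np.abs(A[:,J]@s-b).max(); res.append((e,n,c,s.round(4).tolist()))
for n in range(4):
    for r in sorted([r for r in res if r[1]==n])[:3]: print(r)
E
```

```text
(12, 15) 12
(np.float64(0.0659175905721407), 0, (), [0.2727, 0.5738, 0.4322, 0.3797])
(np.float64(0.010504717229604901), 1, ((0, 1),), [0.3027, 0.5569, 0.4708, 0.3661, -0.0521])
(np.float64(0.013966871846640805), 1, ((2, 1),), [0.2677, 0.5286, 0.4684, 0.2897, -0.064])
(np.float64(0.03608917568433845), 1, ((4, 1),), [0.202, 0.5783, 0.4273, 0.3235, -0.0357])
(np.float64(0.00018430874511474182), 2, ((0, 1), (2, 1)), [0.2877, 0.5416, 0.4727, 0.3272, -0.0304, -0.0317])
(np.float64(0.005867869295610742), 2, ((2, 1), (3, 0)), [0.3313, 0.5428, 0.4941, 0.325, -0.0591, 0.0431])
(np.float64(0.0058951924907613), 2, ((0, 1), (3, 0)), [0.2458, 0.5431, 0.4499, 0.3354, -0.0618, -0.0426])
(np.float64(5.557207610751291e-10), 3, ((0, 1), (2, 1), (4, 1)), [0.2871, 0.5418, 0.4725, 0.327, -0.0305, -0.0314, -0.0004])
(np.float64(7.855588396009361e-05), 3, ((0, 1), (2, 0), (2, 1)), [0.2873, 0.5413, 0.4722, 0.3267, -0.0305, 0.0005, -0.0317])
(np.float64(0.00010658541102770425), 3, ((0, 1), (2, 1), (6, 0)), [0.2872, 0.5417, 0.4726, 0.3269, -0.0305, -0.0314, -0.0003])
```

```bash
cat >> kin.py <<'E'
LO=np.array([-2.96,-.34,-1.41,.24,-1.37,.17,-2.96]); HI=np.array([2.96,2.1,1.46,2.44,4.51,1.92,2.96])
OFF=[(0,1,-.0305),(2,1,-.0314),(4,1,-.0004),(0,2,.2871),(1,2,.5418),(3,2,.4725),(5,2,.3270)]
def FK(q):
    F=frames(q); return sum(F[i][:,k]*v for i,k,v in OFF),F[6]
def IK(p,M,seeds=8,rng=np.random.default_rng(0),q0=None,m=.01,flip=False):
    best=None
    for k in range(seeds):
        s=q0 if (q0 is not None and k==0) else rng.uniform(LO+.1,HI-.1)
        s=np.clip(s,LO+m+1e-6,HI-m-1e-6)
        f=lambda q:(lambda x,B:np.r_[(x-p)*5,(B-M).ravel()])(*FK(q))
        z=least_squares(f,s,bounds=(LO+m,HI-m),max_nfev=60)
        if best is None or z.cost<best.cost: best=z
        if best.cost<1e-9: break
    return best.cost<1e-8,best.x,best.cost
E
python3 - <<'E'
from h import *
from kin import *
for z in(60,0,-20,-40):
  for x in(-100,-85,-70,-55):
    r=[]
    for a in(0,10,20,30,40,50):
        ok,q,c=IK(world((x,0,z)),ori(a)); r.append('Y' if ok else f'{c:.0e}')
    print(z,x,r)
E
```

```text
60 -100 ['Y', 'Y', 'Y', '6e-03', '4e-02', '1e-01']
60 -85 ['Y', 'Y', 'Y', '2e-03', '3e-02', '8e-02']
60 -70 ['Y', 'Y', 'Y', '3e-04', '2e-02', '7e-02']
60 -55 ['Y', 'Y', 'Y', 'Y', '1e-02', '5e-02']
0 -100 ['Y', 'Y', '3e-07', '2e-02', '6e-02', '1e-01']
0 -85 ['Y', 'Y', 'Y', '9e-03', '5e-02', '1e-01']
0 -70 ['Y', 'Y', 'Y', '4e-03', '3e-02', '9e-02']
0 -55 ['Y', 'Y', 'Y', '9e-04', '2e-02', '7e-02']
-20 -100 ['Y', 'Y', '2e-04', '2e-02', '7e-02', '1e-01']
-20 -85 ['Y', 'Y', 'Y', '1e-02', '5e-02', '1e-01']
-20 -70 ['Y', 'Y', 'Y', '5e-03', '4e-02', '9e-02']
-20 -55 ['Y', 'Y', 'Y', '2e-03', '3e-02', '7e-02']
-40 -100 ['Y', 'Y', '5e-04', '2e-02', '7e-02', '1e-01']
-40 -85 ['Y', 'Y', 'Y', '1e-02', '5e-02', '1e-01']
-40 -70 ['Y', 'Y', 'Y', '6e-03', '4e-02', '9e-02']
-40 -55 ['Y', 'Y', 'Y', '2e-03', '3e-02', '7e-02']
```

```bash
cat >> h.py <<'E'
def tcp(th,a,s=15,y=0,ex=0):
    t=np.radians(th);al=np.radians(a); nd=np.array([-np.sin(t),-np.cos(t)]); rad=np.array([-np.cos(t),np.sin(t)])
    if th<=90-a: C=56*rad+1.5*nd+s*np.array([np.sin(al),-np.cos(al)])
    else: C=(56-s)*rad+1.5*nd
    C=C-ex*nd
    T=C-11*np.array([np.cos(al),np.sin(al)]); return (T[0],y,T[1])
def alpha(th,a0=20,a1=-10): return float(np.interp(th,[70,130],[a0,a1]))
E
python3 - <<'E'
from h import *
from kin import *
for p in((-90,0,40),(-85,0,-28),(-78,0,-28),(-61,0,-22)):
    print(p,[(a,IK(world(p),ori(a),m=.03)[0]) for a in(14,18,20,22,24,26)])
o=bot.get_obs();q=o['q']; 
for th in(0,20,40,60,70,80,90,100,110,120,130,140,150,160,170,180):
    a=alpha(th); T=tcp(th,a); ok,qq,c=IK(world(T),ori(a),q0=q,m=.02); print(th,round(a,1),np.round(T,1),ok,qq.round(2)); q=qq
plan([((-90,0,50),10)])
E
```

```text
(-90, 0, 40) [(14, np.True_), (18, np.True_), (20, np.True_), (22, np.True_), (24, np.False_), (26, np.False_)]
(-85, 0, -28) [(14, np.True_), (18, np.True_), (20, np.False_), (22, np.False_), (24, np.False_), (26, np.False_)]
(-78, 0, -28) [(14, np.True_), (18, np.True_), (20, np.True_), (22, np.False_), (24, np.False_), (26, np.False_)]
(-61, 0, -22) [(14, np.True_), (18, np.True_), (20, np.True_), (22, np.True_), (24, np.False_), (26, np.False_)]
0 20.0 [-61.2   0.  -19.4] True [ 0.57  0.61 -1.18  2.37  1.43  0.72 -0.13]
20 20.0 [-58.3   0.   -0.1] True [ 0.59  0.56 -1.2   2.35  1.34  0.69 -0.05]
40 20.0 [-49.1   0.   17. ] True [ 0.62  0.52 -1.22  2.32  1.25  0.69  0.04]
60 20.0 [-34.5   0.   29.9] True [ 0.63  0.51 -1.22  2.28  1.19  0.69  0.12]
70 20.0 [-25.8   0.   34.3] True [ 0.63  0.52 -1.22  2.26  1.18  0.7   0.15]
80 15.0 [-19.2   0.   37.3] True [ 0.64  0.56 -1.23  2.19  1.02  0.77  0.32]
90 10.0 [-12.3   0.   39.1] True [ 0.62  0.59 -1.21  2.11  0.9   0.85  0.45]
100 5.0 [-5.3  0.  39.7] True [ 0.59  0.62 -1.17  2.03  0.79  0.92  0.56]
110 0.0 [ 1.6  0.  39. ] True [ 0.55  0.65 -1.11  1.95  0.7   0.99  0.66]
120 -5.0 [ 8.2  0.  37.2] True [ 0.5   0.67 -1.05  1.88  0.62  1.07  0.74]
130 -10.0 [14.4  0.  34.3] True [ 0.44  0.7  -0.97  1.8   0.54  1.14  0.82]
140 -10.0 [19.6  0.  29.4] True [ 0.43  0.71 -0.96  1.79  0.55  1.13  0.82]
150 -10.0 [23.9  0.  23.7] True [ 0.42  0.72 -0.96  1.79  0.55  1.13  0.82]
160 -10.0 [27.2  0.  17.3] True [ 0.42  0.73 -0.95  1.78  0.56  1.12  0.82]
170 -10.0 [29.3  0.  10.5] True [ 0.41  0.74 -0.94  1.78  0.57  1.11  0.82]
180 -10.0 [30.2  0.   3.4] True [ 0.4   0.75 -0.93  1.78  0.57  1.1   0.81]
t 2.7 tcp rack [-73.6  11.7  41.9] tilt 28.1 q [ 0.68  0.5  -1.41  2.44  1.46  0.78 -0.26] F [-0.62  0.14  0.32] w 0.001
[[0.0264, -0.0296, -0.0369], [-0.0013, 0.0504, -0.0008]]
```

{"api": "play_rows", "payload": {"motion": [[[0.026, -0.03, -0.037], [-0.001, 0.05, -0.001]], [[0.026, -0.03, -0.037], [-0.001, 0.05, -0.001]], [[0.026, -0.03, -0.037], [-0.001, 0.05, -0.001]], [[0.026, -0.03, -0.037], [-0.001, 0.05, -0.001]], [[0.026, -0.03, -0.037], [-0.001, 0.05, -0.001]]]}}

```text
t: 3.2
eef_pos: [0.43, 0.0923, 0.129]
tool_rot: [0.091, 0.004, 0.996, -0.002]
contact_force: [-1.7, 0.0, -0.9]
gripper_width: -0.002
```

```bash
python3 - <<'E'
from h import *
plan([((-88,0,10),14),((-86,0,-32),16)])
E
```

```text
t 3.2 tcp rack [-89.5   1.1  51. ] tilt 10.4 q [ 0.75  0.49 -1.37  2.26  0.86  0.81  0.38] F [-1.68  0.01 -0.87] w -0.002
[[0.0148, -0.0024, 0.1015], [-0.0005, -0.0099, 0.0004]]
[[0.0289, -0.0021, 0.2057], [-0.0005, -0.0155, 0.0005]]
```

{"api": "play_rows", "payload": {"motion": [[[0.015, -0.002, 0.1], [0, -0.01, 0]], [[0.029, -0.002, 0.2], [0, -0.0155, 0]], [[0.029, -0.002, 0.2], [0, -0.0155, 0]], [[0.029, -0.002, 0.2], [0, -0.0155, 0]], [[0.029, -0.002, 0.2], [0, -0.0155, 0]]]}}

```text
t: 3.7
eef_pos: [0.4335, 0.0925, 0.0498]
tool_rot: [0.14, 0.003, 0.99, -0.002]
contact_force: [0.0, -0.5, 0.8]
gripper_width: 0.001
```

```bash
python3 - <<'E'
from h import *
plan([((-76,0,-32),20),((-66,0,-30),20)])
snap('side','side2')
c=load('side2'); cv2.imwrite('pics/side2c.png',cv2.resize(c['pixels'][180:330,340:540,::-1],None,fx=4,fy=4,interpolation=cv2.INTER_CUBIC))
E
```

```text
t 3.7 tcp rack [-86.    1.3 -28.2] tilt 16.1 q [ 0.49  0.55 -1.08  2.38  1.3   0.63 -0.05] F [ 0.   -0.53  0.81] w 0.001
[[-0.0213, -0.0033, 0.016], [-0.0002, -0.0108, 0.0007]]
[[-0.0467, -0.0034, 0.0182], [-0.0002, -0.0108, 0.0007]]
```

View pics/side2c.png

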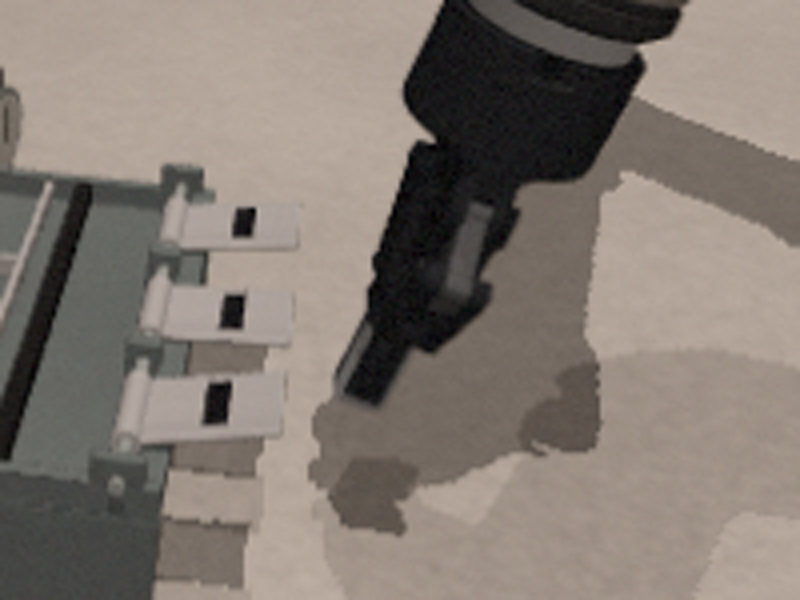

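The crop shows the fingertip in front of tag 2's free edge and just below its level, clear of all three tags.

{"api": "play_rows", "payload": {"motion": [[[-0.021, -0.003, 0.016], [0, -0.011, 0]], [[-0.047, -0.003, 0.018], [0, -0.011, 0]], [[-0.047, -0.003, 0.018], [0, -0.011, 0]]]}}

```text
t: 4.05
eef_pos: [0.4561, 0.091, 0.0499]
tool_rot: [0.176, 0.005, 0.984, -0.001]
contact_force: [-0.3, 0.1, -0.5]
gripper_width: -0.001
```

```bash
python3 - <<'E'
from h import *
x=tcp(0,20)
plan([((x[0]-1,0,x[2]-4),20)]+[(tcp(t,20,ex=0),20) for t in (5,10,15,20,25)])
E
```

```text
t 4.05 tcp rack [-63.4   0.1 -28.1] tilt 20.3 q [ 0.45  0.55 -1.04  2.38  1.46  0.62 -0.19] F [-0.28  0.15 -0.51] w -0.001
[[-0.007, -0.0002, -0.0101], [-0.0001, 0.0008, 0.0002]]
[[-0.0173, -0.0002, -0.03], [-0.0001, 0.0008, 0.0002]]
[[-0.0227, -0.0002, -0.041], [-0.0001, 0.0008, 0.0002]]
[[-0.029, -0.0002, -0.0515], [-0.0001, 0.0008, 0.0002]]
[[-0.0362, -0.0003, -0.0613], [-0.0001, 0.0008, 0.0002]]
[[-0.0443, -0.0003, -0.0705], [-0.0001, 0.0008, 0.0002]]
```

{"api": "play_rows", "payload": {"motion": [[[-0.007, 0, -0.01], [0, 0.001, 0]], [[-0.01, 0, -0.017], [0, 0.001, 0]], [[-0.014, 0, -0.024], [0, 0.001, 0]], [[-0.0173, 0, -0.03], [0, 0.001, 0]], [[-0.02, 0, -0.0355], [0, 0.001, 0]], [[-0.0227, 0, -0.041], [0, 0.001, 0]], [[-0.0258, 0, -0.0463], [0, 0.001, 0]], [[-0.029, 0, -0.0515], [0, 0.001, 0]]]}}

```text
t: 4.85
eef_pos: [0.4597, 0.091, 0.0733]
tool_rot: [0.173, 0.005, 0.985, -0.002]
contact_force: [0.0, -0.7, -1.3]
gripper_width: 0.004
```

```bash
python3 - <<'E'
from h import *
plan([(tcp(t,20,ex=0),20) for t in (18,21,24,27,30,33,36,39)])
snap('side','side3')
c=load('side3'); cv2.imwrite('pics/side3c.png',cv2.resize(c['pixels'][180:330,340:540,::-1],None,fx=4,fy=4,interpolation=cv2.INTER_CUBIC))
E
```

```text
t 4.85 tcp rack [-59.8   0.1  -4.7] tilt 19.9 q [ 0.5   0.49 -1.08  2.36  1.32  0.61 -0.05] F [ 0.01 -0.66 -1.3 ] w 0.004
[[-0.0043, -0.0002, -0.0057], [-0.0002, -0.0003, 0.0002]]
[[-0.0088, -0.0002, -0.0115], [-0.0002, -0.0003, 0.0002]]
[[-0.0136, -0.0002, -0.017], [-0.0002, -0.0003, 0.0002]]
[[-0.0187, -0.0002, -0.0223], [-0.0002, -0.0003, 0.0002]]
[[-0.0241, -0.0002, -0.0273], [-0.0002, -0.0003, 0.0002]]
[[-0.0297, -0.0002, -0.032], [-0.0002, -0.0003, 0.0002]]
[[-0.0355, -0.0002, -0.0364], [-0.0002, -0.0003, 0.0002]]
[[-0.0416, -0.0002, -0.0406], [-0.0002, -0.0003, 0.0002]]
```

View pics/side3c.png

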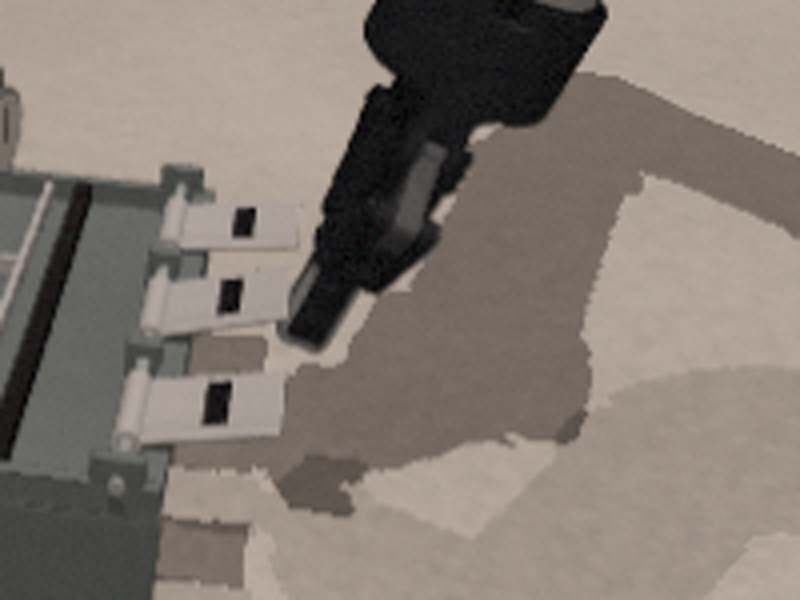

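The tag has started lifting off the fingertip (dash now at crop (230,297)), and tags 1 and 3 haven't moved. Continuing along the arc.

{"api": "play_rows", "payload": {"motion": [[[-0.007, 0, -0.005], [0, 0, 0]], [[-0.0125, 0, -0.0105], [0, 0, 0]], [[-0.0175, 0, -0.016], [0, 0, 0]], [[-0.0227, 0, -0.0213], [0, 0, 0]], [[-0.028, 0, -0.0263], [0, 0, 0]], [[-0.0335, 0, -0.031], [0, 0, 0]], [[-0.0395, 0, -0.0354], [0, 0, 0]], [[-0.0456, 0, -0.0396], [0, 0, 0]]]}}

```text
t: 5.7
eef_pos: [0.4723, 0.0909, 0.0951]
tool_rot: [0.173, 0.005, 0.985, -0.002]
contact_force: [-0.9, -0.4, -0.1]
gripper_width: -0.002
```

```bash
python3 - <<'E'
from h import *
plan([(tcp(t,20,ex=1),20) for t in (42,45,48,51,54,57,60,63)])
snap('side','side4')
c=load('side4'); cv2.imwrite('pics/side4c.png',cv2.resize(c['pixels'][180:330,340:540,::-1],None,fx=4,fy=4,interpolation=cv2.INTER_CUBIC))
E
```

```text
t 5.7 tcp rack [-47.2   0.1  17.1] tilt 20.0 q [ 0.55  0.47 -1.12  2.32  1.21  0.62  0.08] F [-0.9  -0.36 -0.14] w -0.002
[[-0.002, -0.0004, -0.0049], [-0.0002, -0.0001, 0.0002]]
[[-0.0085, -0.0004, -0.0083], [-0.0002, -0.0001, 0.0002]]
[[-0.0152, -0.0004, -0.0113], [-0.0002, -0.0001, 0.0002]]
[[-0.0221, -0.0004, -0.0139], [-0.0002, -0.0001, 0.0002]]
[[-0.029, -0.0004, -0.0162], [-0.0002, -0.0001, 0.0002]]
[[-0.0361, -0.0004, -0.0181], [-0.0002, -0.0001, 0.0002]]
[[-0.0433, -0.0004, -0.0196], [-0.0002, -0.0001, 0.0002]]
[[-0.0505, -0.0004, -0.0207], [-0.0002, -0.0001, 0.0002]]
```

View pics/side4c.png

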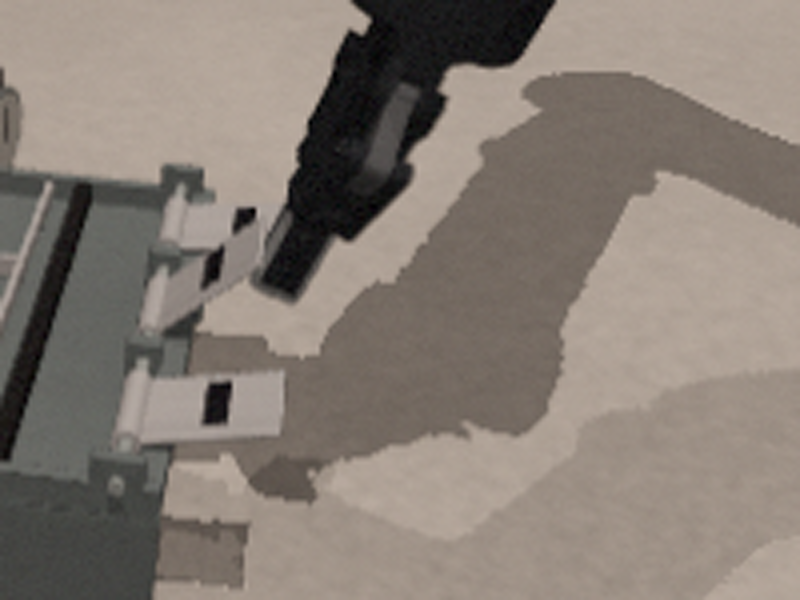

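Tag 2 is now at about 40°, resting on the pad near the tip, and the contact is steady. Continuing.

{"api": "play_rows", "payload": {"motion": [[[-0.006, 0, -0.005], [0, 0, 0]], [[-0.0115, 0, -0.0083], [0, 0, 0]], [[-0.0175, 0, -0.0113], [0, 0, 0]], [[-0.024, 0, -0.0139], [0, 0, 0]], [[-0.031, 0, -0.0162], [0, 0, 0]], [[-0.038, 0, -0.018], [0, 0, 0]], [[-0.045, 0, -0.0195], [0, 0, 0]], [[-0.052, 0, -0.0205], [0, 0, 0]]]}}

```text
t: 6.55
eef_pos: [0.4897, 0.0908, 0.1104]
tool_rot: [0.174, 0.005, 0.985, -0.001]
contact_force: [-0.2, 0.2, -0.5]
gripper_width: -0.001
```

```bash
python3 - <<'E'
from h import *
plan([(tcp(t,alpha(t),ex=1),alpha(t)) for t in (67,71,75,79,83,87,91,95)])
E
```

```text
t 6.55 tcp rack [-29.8   0.2  32.4] tilt 20.0 q [ 0.58  0.47 -1.14  2.27  1.14  0.64  0.17] F [-0.19  0.16 -0.52] w -0.001
[[-0.0063, -0.0006, -0.0007], [-0.0002, -0.0, 0.0001]]
[[-0.0155, -0.0006, -0.0012], [-0.0002, 0.0014, 0.0001]]
[[-0.0226, -0.0006, -0.0019], [-0.0002, 0.0069, 0.0001]]
[[-0.0298, -0.0006, -0.0021], [-0.0002, 0.0125, 0.0001]]
[[-0.0369, -0.0006, -0.0017], [-0.0002, 0.018, 0.0001]]
[[-0.044, -0.0006, -0.0009], [-0.0002, 0.0236, 0.0001]]
[[-0.0509, -0.0006, 0.0004], [-0.0002, 0.0292, 0.0001]]
[[-0.0578, -0.0006, 0.0021], [-0.0002, 0.0347, 0.0001]]
```

{"api": "play_rows", "payload": {"motion": [[[-0.0065, 0, -0.0007], [0, 0, 0]], [[-0.0155, 0, -0.0012], [0, 0.0015, 0]], [[-0.0226, 0, -0.002], [0, 0.007, 0]], [[-0.03, 0, -0.002], [0, 0.0125, 0]], [[-0.037, 0, -0.0017], [0, 0.018, 0]], [[-0.044, 0, -0.001], [0, 0.0235, 0]], [[-0.051, 0, 0.0005], [0, 0.029, 0]], [[-0.058, 0, 0.002], [0, 0.0345, 0]]]}}

```text
t: 7.35
eef_pos: [0.512, 0.0906, 0.1176]
tool_rot: [0.065, 0.005, 0.998, -0.001]
contact_force: [-1.3, -0.7, -0.9]
gripper_width: -0.002
```

```bash
python3 - <<'E'
from h import *
plan([(tcp(t,alpha(t),ex=1),alpha(t)) for t in (99,103,107,111,115,120,125,130)])
snap('side','side5')
c=load('side5'); cv2.imwrite('pics/side5c.png',cv2.resize(c['pixels'][180:330,340:540,::-1],None,fx=4,fy=4,interpolation=cv2.INTER_CUBIC))
E
```

```text
t 7.35 tcp rack [-7.5  0.2 39.6] tilt 7.4 q [ 0.61  0.61 -1.2   2.07  0.85  0.89  0.51] F [-1.27 -0.75 -0.9 ] w -0.002
[[-0.0062, -0.0006, 0.0011], [-0.0001, 0.0054, 0.0001]]
[[-0.0131, -0.0006, 0.0023], [-0.0001, 0.0109, 0.0001]]
[[-0.0198, -0.0006, 0.004], [-0.0001, 0.0165, 0.0001]]
[[-0.0263, -0.0006, 0.0062], [-0.0001, 0.0221, 0.0001]]
[[-0.0327, -0.0006, 0.0088], [-0.0001, 0.0276, 0.0001]]
[[-0.0403, -0.0006, 0.0126], [-0.0001, 0.0346, 0.0001]]
[[-0.0475, -0.0006, 0.0171], [-0.0001, 0.0415, 0.0001]]
[[-0.0543, -0.0006, 0.0222], [-0.0001, 0.0484, 0.0001]]
```

View pics/side5c.png

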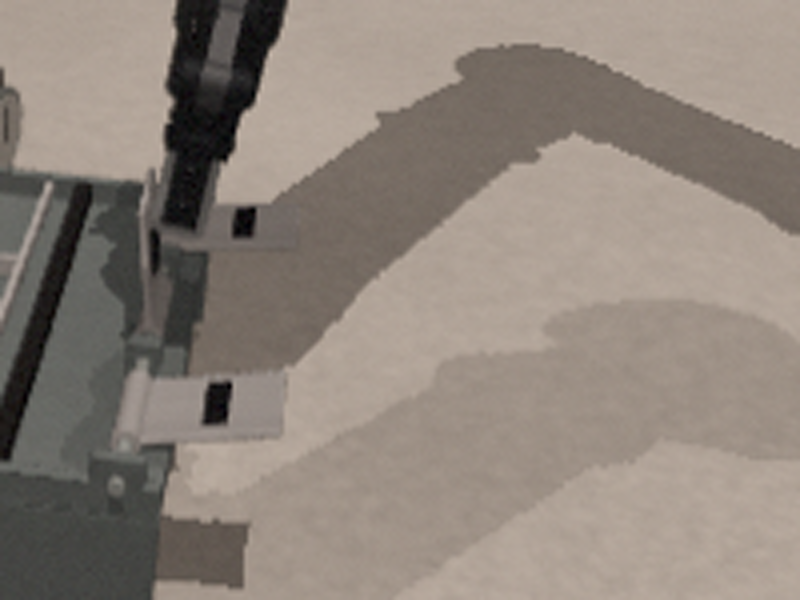

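The tag stands just about upright with the finger pushing on its disc face. Next I push it over.

{"api": "play_rows", "payload": {"motion": [[[-0.0065, 0, 0.001], [0, 0.0055, 0]], [[-0.013, 0, 0.0023], [0, 0.011, 0]], [[-0.02, 0, 0.004], [0, 0.0165, 0]], [[-0.0263, 0, 0.006], [0, 0.022, 0]], [[-0.0327, 0, 0.009], [0, 0.0275, 0]], [[-0.04, 0, 0.0126], [0, 0.0345, 0]], [[-0.0475, 0, 0.017], [0, 0.0415, 0]], [[-0.0543, 0, 0.022], [0, 0.0485, 0]]]}}

```text
t: 8.2
eef_pos: [0.5364, 0.0901, 0.1119]
tool_rot: [-0.088, 0.006, 0.996, 0.001]
contact_force: [-1.0, -0.6, 0.3]
gripper_width: 0.001
```

```bash
python3 - <<'E'
from h import *
plan([(tcp(t,alpha(t),ex=1),alpha(t)) for t in (135,140,145,150,155,160,165,170)])
E
```

```text
t 8.2 tcp rack [16.9  0.  33.9] tilt -10.1 q [ 0.53  0.81 -1.15  1.79  0.68  1.23  0.71] F [-1.01 -0.65  0.3 ] w 0.001
[[-0.0034, -0.0, 0.0061], [0.0001, -0.0004, -0.0002]]
[[-0.0106, -0.0, 0.0115], [0.0001, -0.0004, -0.0002]]
[[-0.0172, -0.0, 0.0174], [0.0001, -0.0004, -0.0002]]
[[-0.0234, -0.0, 0.0239], [0.0001, -0.0004, -0.0002]]
[[-0.0289, -0.0, 0.031], [0.0001, -0.0004, -0.0002]]
[[-0.0338, -0.0, 0.0384], [0.0001, -0.0004, -0.0002]]
[[-0.0381, -0.0, 0.0463], [0.0001, -0.0004, -0.0002]]
[[-0.0416, -0.0, 0.0545], [0.0001, -0.0004, -0.0002]]
```

{"api": "play_rows", "payload": {"motion": [[[-0.005, 0, 0.006], [0, 0, 0]], [[-0.0106, 0, 0.0115], [0, 0, 0]], [[-0.0172, 0, 0.0174], [0, 0, 0]], [[-0.0234, 0, 0.024], [0, 0, 0]], [[-0.029, 0, 0.031], [0, 0, 0]], [[-0.034, 0, 0.0385], [0, 0, 0]], [[-0.038, 0, 0.0463], [0, 0, 0]], [[-0.0416, 0, 0.0545], [0, 0, 0]]]}}

```text
t: 9.0
eef_pos: [0.5491, 0.09, 0.0873]
tool_rot: [-0.088, 0.006, 0.996, 0.001]
contact_force: [0.9, 0.7, 0.1]
gripper_width: -0.003
```

```bash
python3 - <<'E'
from h import *
plan([(tcp(t,-10,ex=e),-10) for t,e in ((173,1),(176,1),(178,1),(180,1),(180,2),(180,3))])
snap('side','side6')
c=load('side6'); cv2.imwrite('pics/side6c.png',cv2.resize(c['pixels'][180:330,340:540,::-1],None,fx=4,fy=4,interpolation=cv2.INTER_CUBIC))
E
```

```text
t 9.0 tcp rack [29.6 -0.   9.3] tilt -10.1 q [ 0.51  0.85 -1.12  1.77  0.71  1.21  0.7 ] F [0.93 0.69 0.1 ] w -0.003
[[-0.0013, 0.0, 0.0045], [0.0001, -0.0003, -0.0002]]
[[-0.0029, 0.0, 0.0096], [0.0001, -0.0003, -0.0002]]
[[-0.0037, 0.0, 0.0131], [0.0001, -0.0003, -0.0002]]
[[-0.0044, 0.0, 0.0166], [0.0001, -0.0003, -0.0002]]
[[-0.0049, 0.0, 0.0191], [0.0001, -0.0003, -0.0002]]
[[-0.0053, 0.0, 0.0215], [0.0001, -0.0003, -0.0002]]
```

View pics/side6c.png

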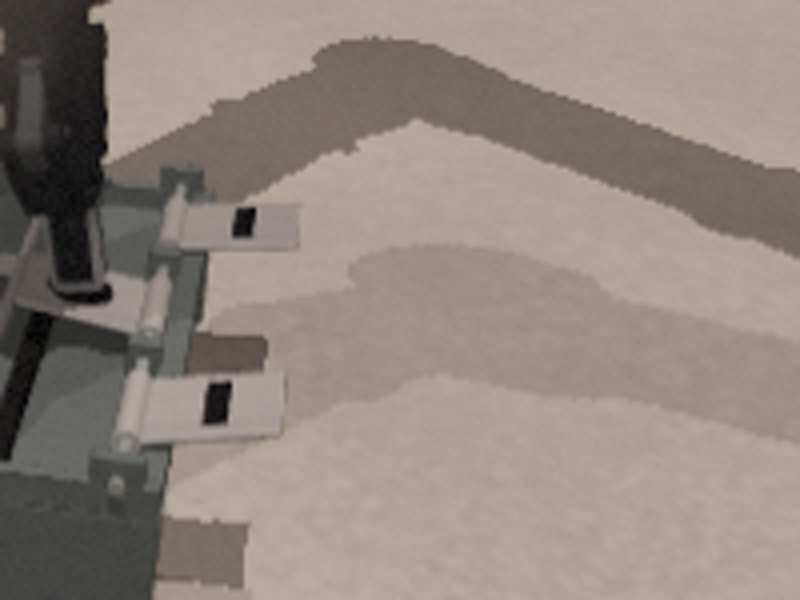

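The tag is nearly down behind the rod, with the tip on its disc face. Now I press gently to the stop.

{"api": "play_rows", "payload": {"motion": [[[-0.001, 0, 0.0045], [0, 0, 0]], [[-0.003, 0, 0.009], [0, 0, 0]], [[-0.004, 0, 0.013], [0, 0, 0]], [[-0.0045, 0, 0.0165], [0, 0, 0]], [[-0.0045, 0, 0.0185], [0, 0, 0]], [[-0.0045, 0, 0.0185], [0, 0, 0]]]}}

```text
t: 9.65
eef_pos: [0.5495, 0.0899, 0.0805]
tool_rot: [-0.088, 0.006, 0.996, 0.0]
contact_force: [-2.9, -1.3, 10.8]
gripper_width: 0.005
```

```bash
python3 - <<'E'
from h import *
plan([(tcp(180,-10,ex=e),-10) for e in (2,3,4,5)])
E
```

```text
t 9.65 tcp rack [30.  -0.1  2.5] tilt -10.1 q [ 0.5   0.86 -1.11  1.78  0.72  1.2   0.7 ] F [-2.87 -1.33 10.76] w 0.005
[[-0.0008, 0.0003, 0.0025], [0.0, -0.0004, -0.0002]]
[[-0.0013, 0.0003, 0.005], [0.0, -0.0004, -0.0002]]
[[-0.0017, 0.0003, 0.0075], [0.0, -0.0004, -0.0002]]
[[-0.0021, 0.0003, 0.0099], [0.0, -0.0004, -0.0002]]
```

The push now reads about 11 N, so the tag is at its stop. Lifting straight off.

```bash
python3 - <<'E'
from h import *
plan([((30,0,10),-10),((30,0,150),-5),((-80,0,190),0)])
E
```

```text
t 9.65 tcp rack [30.  -0.1  2.5] tilt -10.1 q [ 0.5   0.86 -1.11  1.78  0.72  1.2   0.7 ] F [-2.87 -1.33 10.76] w 0.005
[[0.0034, 0.0003, -0.0185], [0.0, -0.0004, -0.0002]]
[[0.065, 0.0002, -0.3631], [-0.0, -0.0143, -0.0002]]
[[0.3533, -0.0002, -0.4131], [-0.0, -0.0282, -0.0002]]
```

{"api": "play_rows", "payload": {"motion": [[[0.0034, 0, -0.0185], [0, 0, 0]], [[0.02, 0, -0.11], [0, 0, 0]], [[0.065, 0, -0.363], [0, -0.014, 0]], [[0.065, 0, -0.363], [0, -0.014, 0]], [[0.35, 0, -0.41], [0, -0.028, 0]], [[0.35, 0, -0.41], [0, -0.028, 0]], [[0.35, 0, -0.41], [0, -0.028, 0]], [[0.35, 0, -0.41], [0, -0.028, 0]]]}}

```text
t: 10.45
eef_pos: [0.439, 0.0912, 0.2675]
tool_rot: [0.001, 0.005, 1.0, -0.003]
contact_force: [0.5, -0.1, 0.6]
gripper_width: -0.002
```

```bash
python3 - <<'E'
from h import *
plan([])
a=snap('side','side7');b=snap('top','top7')
cr=lambda c,r,f:cv2.resize(c['pixels'][r[0]:r[1],r[2]:r[3],::-1],None,fx=f,fy=f,interpolation=cv2.INTER_CUBIC)
cv2.imwrite('pics/side7c.png',cr(a,(190,340,220,420),4)); cv2.imwrite('pics/top7c.png',cr(b,(170,350,180,440),3))
E
```

```text
t 10.45 tcp rack [-8.050e+01  1.000e-01  1.895e+02] tilt 0.1 q [ 0.86  0.32 -1.39  1.97  0.35  1.14  0.89] F [ 0.48 -0.1   0.56] w -0.002
```

View pics/side7c.png

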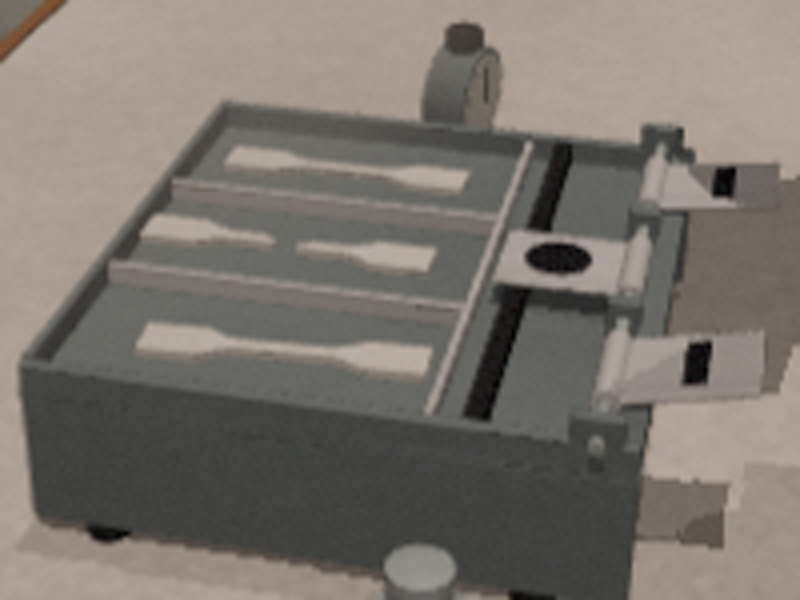

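View pics/top7c.png

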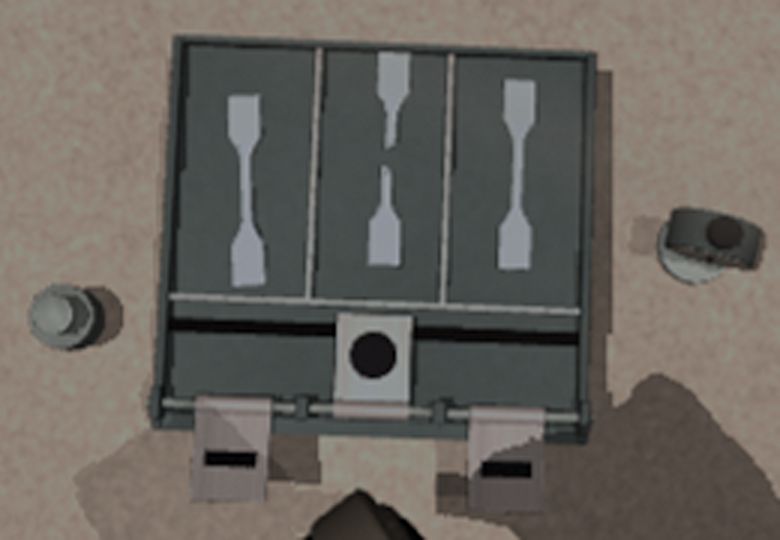

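Both views show tag 2 behind the rod with its disc up. Side crop: disc at (558,258). Top crop: disc at (372,355). Everything else looks unchanged. I'll check that the tag is flat by projecting the model, and compare the before and after pictures.

```bash
python3 - <<'E'
from h import *
def proj(c,P):
    T=np.linalg.inv(c['pose']); p=T[:3,:3]@P+T[:3,3]; a=p[:2]/p[2]; a=a*(1+c['k1']*(a@a)); return a*K(c)+[c['cx'],c['cy']]
s0,s7,t0,t7=[load(x) for x in('side0','side7','top0','top7')]
im=cv2.resize(s7['pixels'][215:300,335:425,::-1],None,fx=7,fy=7,interpolation=cv2.INTER_CUBIC)
def quad(th,y0,face):
    t=np.radians(th); rad=np.array([-np.cos(t),np.sin(t)]); nd=np.array([-np.sin(t),-np.cos(t)])*face
    return [proj(s7,world((r*rad[0]+1.5*nd[0],y0+y,r*rad[1]+1.5*nd[1]))) for r,y in((0,22),(56,22),(56,-22),(0,-22))]
for th,y0,f,col in((180,0,1,(0,0,255)),(172,0,1,(0,255,0)),(0,80,-1,(0,0,255)),(0,-80,-1,(0,0,255))):
    q=(np.array(quad(th,y0,f))-[335,215]+.5)*7-.5
    cv2.polylines(im,[q.round().astype(int)],True,col,1)
cv2.imwrite('pics/flat.png',im)
dd=lambda a,b,r:(np.abs(a['pixels'].astype(int)-b['pixels']).max(2)[r[0]:r[1],r[2]:r[3]]>40).sum()
print('side tag1',dd(s0,s7,(270,293,370,413)),'tag2',dd(s0,s7,(245,270,340,415)),'bars',dd(s0,s7,(222,290,235,340)),'weight',dd(s0,s7,(325,380,305,345)),'tag3',dd(s0,s7,(228,245,378,415)))
for n,(u,v) in dict(near=(380,0),).items(): pass
# tag plane from depth
for nm,c in(('side',s7),('top',t7)):
    pts=[]
    for v in range(200,340,1):
        for u in range(220,430,1):
            z=c['range_z'][v,u]
            if z>0:
                p=rk((c['pose']@np.r_[ray(c,u,v)*z,1])[:3])
                if 8<p[0]<52 and abs(p[1])<17 and abs(p[2])<25: pts.append(p)
    pts=np.array(pts); A=np.c_[pts[:,:2],np.ones(len(pts))]; k=np.linalg.lstsq(A,pts[:,2],rcond=None)[0]; print(nm,len(pts),'slope deg',np.degrees(np.arctan(k[0])),k)
E
```

```text
side tag1 104 tag2 1037 bars 1 weight 0 tag3 203
side 354 slope deg 3.8084000001407414 [ 0.06656718 -0.25764923 -2.04732619]
top 479 slope deg 0.6013447108043626 [0.01049583 0.01151737 1.54392355]
```

View pics/flat.png

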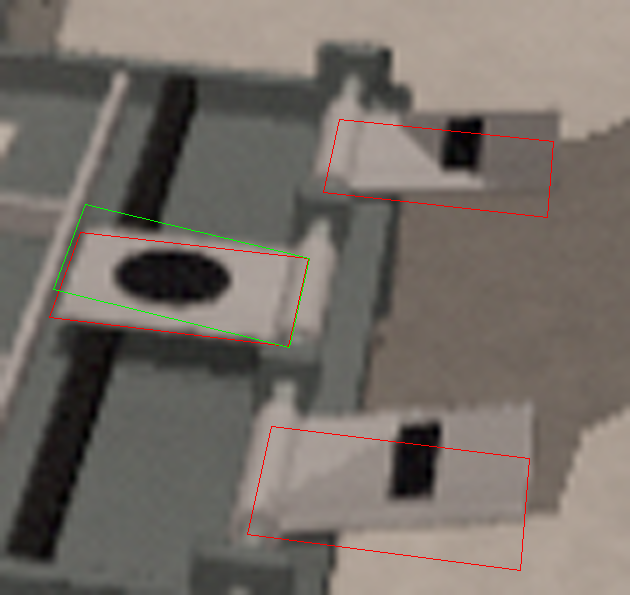

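Tag 2 matches the 180° outline. The dashes of tags 1 and 3 are at side (394,281) and (401,236), the same as at the start: those tags already stood slightly raised. The pixel differences there come from the arm's shadow.

```bash
python3 - <<'E'
from station import bot
print(bot.hand_in())
E
```

```text
the job is handed in; nothing more can be done
None
```

The broken bar was in the middle bay, so I turned over tag 2, and the job is handed in. With the closed fingertips I lifted the tag's free edge, swung it over its pivot and pressed it to its stop with about 11 N. I then lifted the arm clear; the robot's clock read about 10.5 s.

**Tag 2:** both cameras show it behind the rod with its disc face up. Its outline in the side picture matches the model at 180°. The depth readings differ a little: 0.6° of slope from the top camera and a noisier 3.8° from the side camera. I went by the outline and the top view.

**Everything else:** the bars and the weight show no change from the first pictures (side view), and the gauge looks unmoved by eye. Tags 1 and 3 failed the simple pixel comparison, but their dashes are at the same pixels as before. I put the difference down to the arm's shadow. Both tags stand slightly raised and did so from the start.

**On the way in:** an approach pose I chose was out of reach, so the tool ended about 30 mm too far forward. It touched nothing, and I replanned with less tilt.

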